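# Clamp the trimming pad with the sprung swing clamp

### The job

Get the dark wooden trimming pad ready for cutting: gently slide it along its bed until it is fully home against the end stop. Then pull the sprung clamp knob up, turn it so that its arm swings over the pad, feel for the working notch and let the knob snap down into it, so that the arm holds the pad; do not turn on hard once it has dropped into the notch, and leave the things round about alone.

Things in the scene. Friction and masses are not known exactly. Their poses are not given: they have to be found in the camera images.
- holder: Fixed grey base plate, 180 x 170 x 10 mm (x, y, z), origin at the centre of its underside; x points away from the robot, y left, z up ('holder' coordinates below). The pad's bed lies along x, centre line y = -42, between two rails (8 mm high, 61 mm apart, x = -54 to 56). The clamp's round dark housing (72 mm wide, top at z = 34) has its upright axis at x = 50, y = 36 mm.
- end_stop: Aluminium stop block at the far (+x) end of the bed, fixed on the holder, 12 x 56 x 16 mm, its face towards the pad at holder x = 56 mm. Origin at the centre of its underside (holder x = 62, y = -42, z = 10 mm).
- trim_pad: Dark hardwood trimming pad, loose, 58 x 92 x 13 mm, origin at the centre of its underside, which lies on the base plate (z = 10 mm). Its y axis is the long one and points along holder +x. It lies in the bed 15 to 34 mm short of the end stop; push it home at its near end face, 46 mm from its centre.
- pad_centre (a point): Centre of the trimming pad, half-way up (6.5 mm above its underside). When the pad is fully home it is at holder x = 10 mm, y = -42 mm.
- clamp_turn (a joint): Turn of knob and arm, rad: 0 = parked in the home notch, arm towards holder -x; grows anticlockwise seen from above, swinging the arm over the pad; range -0.05 to 1.75. The working notch lies hidden somewhere between 0.87 and 1.40, different each time, with 0.06 play either way. From 0.35 on the lug rides on a flat crown before and beyond that notch; the knob stays where it is left.
- knob (a point): On the clamp's axis in the black wing grip, 11 mm below its top: a bar 44 mm long (this point's x), 12 mm thick (y), 34 mm high. z = 70 mm above the table when down in the home notch; 79 mm with the lug on the crown; 73 mm snapped into the working notch with the arm on the pad. A spring pushes it down: lifting takes 7 N, rising to 11 N at the end stop 14 mm up; the lug clears the notch at 9 mm.
- foot_tip (a point): Centre of the underside of the rubber foot (16 mm diameter) at the arm's end, 90 mm from the knob's axis; 20 mm above the table when parked, 29 mm when the lug rides on the crown, 23 mm when it rests on the pad.
- clamp_lift: The lifting part of the clamp: black wing grip, round aluminium cap (70 mm, top 44.5 mm above the table when down) and the arm (18 mm wide, same top height), which reaches 100 mm from the axis along this body's -x. Origin on the knob's axis, at table height when down.
- clamp_lug: Hidden steel lug under the cap, fixed to the clamp's lifting part and with the same frame. It sits in the notches; once it has dropped in, the notch walls block further turning and turning on loads it.
- glass_dish: Bystander: glass dish, 90 mm diameter, 62 mm high, origin at the centre of its underside.
- oyster_shell_3: Bystander: oyster shell, 91 x 96 x 15 mm, origin at its underside.
- tweezers_1: Bystander: steel tweezers lying flat, 16 x 138 x 9 mm, origin at the underside.
- pearl_dish: Bystander: shallow clear dish with beads, 60 mm diameter, 14 mm high, origin at the centre of its underside.
Not all that is in view belongs to the job. Leave any blue look-alike of the trim_pad alone.

How it is judged:
By the outcome, as a careful person would: the job done as asked, in the order asked, and still so for the second after the job is handed in, with the robot touching nothing.
It also fails if it takes over 70 s, if anything falls off the work surface, if the arm or the gripper's body presses on something with over 40 N, if the wrist force passes 120 N, or if a joint passes its speed limit or range.

### The arm

A 6-joint arm with a two-finger parallel gripper is mounted at the origin on a cart in front of the work surface, level with it; the furniture and walls round the work are solid. World frame = base frame: x ahead of the robot, y to its left, z up, the work surface at z = 0. Lengths are in m, angles in rad, forces in N, time in s.
With the tool pointing down it reaches from about 0.35 to 0.975 m from the base axis. Payload 4.9 kg.
Tool frame: the origin (TCP) lies midway between the tips of the shut fingers; the grasp point (between the pads) lies manip.grip_depth behind it (manip.grip_depth is the distance from the TCP to the grasp point, in m); z points along the fingers, x is the direction in which the jaws open and shut, and the axes are right-handed (so a half turn about z gives the same grasp; the last joint's range is limited). The gripper opens to 85 mm and grips with 20 to 120 N. Pads are 22 mm wide; open, the fingers measure 114 mm over their backs; the gripper's body (76 mm by 85 mm) begins 54 mm behind the grasp point. The pads swing forward as they close: fully open they stand 13 mm farther back than shut.
Start: joints at [1.16, 0.053, 1.613, -0, 1.476, -0.119], TCP at [0.18, 0.599, 0.204] pointing down, gripper open.
Joint ranges: [-3.01, 3.01], [-1.01, 2.22], [0.06, 2.58], [-1.02, 4.17], [0.09, 2.62], [-3.14, 3.14]. Speed limits (rad/s): [2.57, 2.57, 3.14, 3.14, 3.14, 3.14].

### API

Orientations are given as a unit quaternion [w, x, y, z].
In Python, from plant import state, grab_frame, ticket, manip gives the robot as it stands.
- The arm moves only by the tool carry_out, never from a script. Its argument "moves" is a list that holds one entry, the list of rows, each a list of 7 numbers: the turn, a rotation vector about the tool's x, y, z each as a share of 5 degrees, from -1 to 1, then the shift along the tool's x, y, z each as a share of 0.04 m, from -1 to 1, then the gripper command: -1 is shut, 1 is fully open, values between are in proportion. A call has 1 to 8 rows; each row shifts and turns the commanded pose from where the row before left it, along the tool's axes as they then stand; what a row does not reach is not made up. A row lasts 1/12 s, in which the tool goes at most 41.7 mm and 7.16 degrees, less where a joint would pass 70% of its speed; a pose out of reach is approached as far as the arm can. A call with a number of a shift or a turn outside -1 to 1 is refused whole. A call with a gripper value outside its range is refused whole. The fingers move at their own pace and stop on an object; the grip force is fixed at half the most. Time passes only in rows, so rows that do not move let the fingers close. It gives the time, the measured TCP pose, the force and the opening at its end, in the units of the state.
- state(): the state, without advancing time (a new reading comes with each control period).
- grab_frame(name): name is "side" or "top"; returns a dict with "frame" (384x512x3 uint8, red, green, blue), "z_map" (384x512 float32, m along the optical axis (not along the pixel's ray), 0 where there is no reading), "K" (3x3 intrinsics, pixels), "world_from_camera" (4x4, takes a point from camera to world coordinates). Camera axes: x right, y down, z forward; pixel columns grow to the right and rows downward; lengths in m; the calibration is good to about 2 mm. A picture is of the moment at which its call begins.
- ticket.job_done(): hands the job in, once; it reports no verdict.
The state is a dict: "time": time; "joint_pos": joint angles; "joint_vel": joint speeds; "joint_efforts": joint torques, N m; "tool_pos": TCP position; "tool_rot": TCP orientation; "contact_force": force on the tool from outside, world axes, zero at the start; "ft_torque": the same for the moment, N m; "gripper_width": opening from 0.0 (shut) to 1.0 (fully open).
Only numpy, scipy, OpenCV 4.12 (cv2) and the standard library are available. Lean on these libraries where they do the work, as an engineer would, in place of code of your own. Each camera call takes 0.05 s, during which the arm holds its last target.

## Working session

There is one attempt and no reset: what is moved stays moved. The work goes in short steps, Python scripts to look and compute and a tool call to move; the robot and the scene stay as the last step left them, time stands still between calls to the robot, and variables do not carry over. Pictures are saved under pics/ and viewed, and the job is handed in when it is done.

Besides the shell and the picture viewer there is one more tool, called as a command line: name --argument value ..., lists and objects as JSON in quotes. carry_out: Moves the arm, as the interface text tells. Shift numbers are shares of 0.04 m and turn numbers shares of 5 degrees, none past 1 either way. Its arguments: {"type":"object","properties":{"moves":{"type":"array"}},"required":["moves"]}

```bash
ls; mkdir -p pics; cat > h.py <<'E'
import numpy as np, cv2
from plant import state, grab_frame, ticket, manip
def save(n,f,crop=None,s=1):
    im=f["frame"][:,:,::-1]
    if crop: x0,y0,x1,y1=crop; im=im[y0:y1,x0:x1]
    cv2.imwrite("pics/"+n,cv2.resize(im,None,fx=s,fy=s,interpolation=cv2.INTER_CUBIC))
def w(f,u,v,z=None):
    K=f["K"];T=f["world_from_camera"]
    d=np.array([(u-K[0,2])/K[0,0],(v-K[1,2])/K[1,1],1.])
    if z is None: s=f["z_map"][int(round(v)),int(round(u))]
    else:
        dw=T[:3,:3]@d; s=(z-T[2,3])/dw[2]
    return (T@np.r_[d*s,1])[:3]
E
python3 - <<'E'
from h import *
for n in("top","side"):
    f=grab_frame(n); save(n+"0.png",f,s=1.5); np.savez(n+"0.npz",**f); print(n,f["K"].round(1).tolist(),f["world_from_camera"].round(3).tolist())
print(state(),manip, getattr(manip,'grip_depth',None))
E
```

```text
pics
top [[432.3, 0.0, 249.1], [0.0, 432.3, 194.9], [0.0, 0.0, 1.0]] [[0.008, -0.994, 0.108, 0.372], [-1.0, -0.005, 0.022, -0.111], [-0.022, -0.109, -0.994, 1.323], [0.0, 0.0, 0.0, 1.0]]
side [[434.6, 0.0, 251.5], [0.0, 434.6, 187.7], [0.0, 0.0, 1.0]] [[-0.998, -0.047, 0.048, 0.43], [-0.064, 0.483, -0.873, 0.86], [0.017, -0.874, -0.485, 0.617], [0.0, 0.0, 0.0, 1.0]]
{'time': 0.1, 'joint_pos': array([ 1.15999693e+00,  5.32736223e-02,  1.61416489e+00,  1.43757923e-05,
        1.47599572e+00, -1.18969302e-01]), 'joint_vel': array([-6.67256344e-04, -1.15515477e-03, -2.66391045e-03, -1.56158976e-03,
       -1.34993212e-03, -8.60081872e-05]), 'joint_efforts': array([ 1.19692227e-04, -3.94906461e+01, -3.71363926e+01, -5.77649757e-05,
        3.96544041e-03,  2.52710851e-05]), 'tool_pos': array([0.17954583, 0.59801407, 0.20329178]), 'tool_rot': array([ 4.51724435e-04,  8.02404403e-01,  5.96779965e-01, -8.02400774e-04]), 'contact_force': array([ 0.87596916, -0.3783252 , -0.10247689]), 'ft_torque': array([ 0.02964116, -0.03796774,  0.02428494]), 'gripper_width': 0.9988901489431102} <Robot object at 0x7fb95495fe00> 0.0187
```

View pics/top0.png

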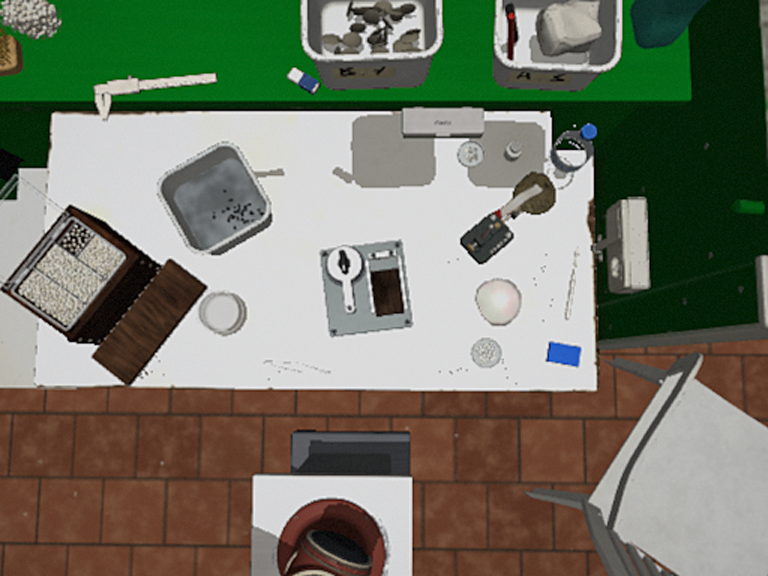

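View pics/side0.png

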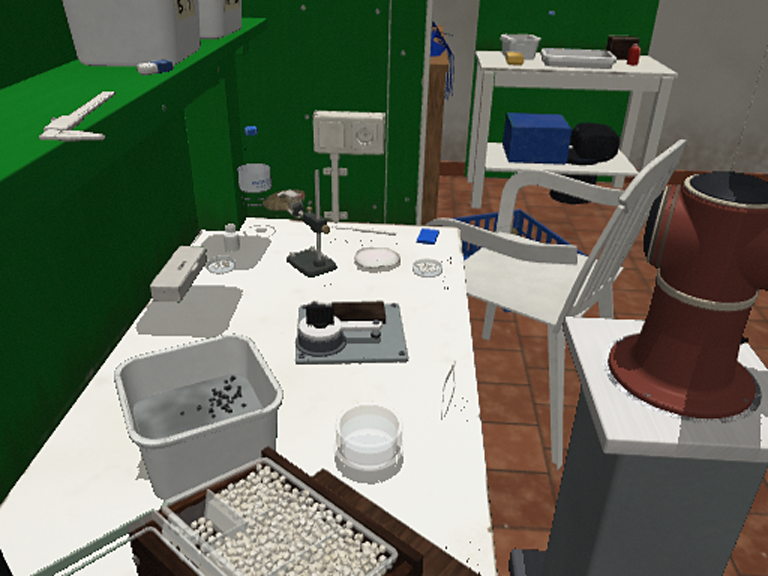

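The top view shows the holder at about (365,287) in the enlarged image. It has the dark pad in its bed at (387,292), the knob at (345,262), and the arm pointing toward the robot. The blue look-alike is at (563,353), well away from the bed, so the dark brown pad in the bed is the one to use. I'll confirm with an enlarged crop.

```bash
python3 - <<'E'
from h import *
f=dict(np.load("top0.npz")); save("topc.png",f,(205,150,285,235),7)
f=dict(np.load("side0.npz")); save("sidec.png",f,(190,190,280,250),8)
E
```

```text
(no output)
```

View pics/topc.png

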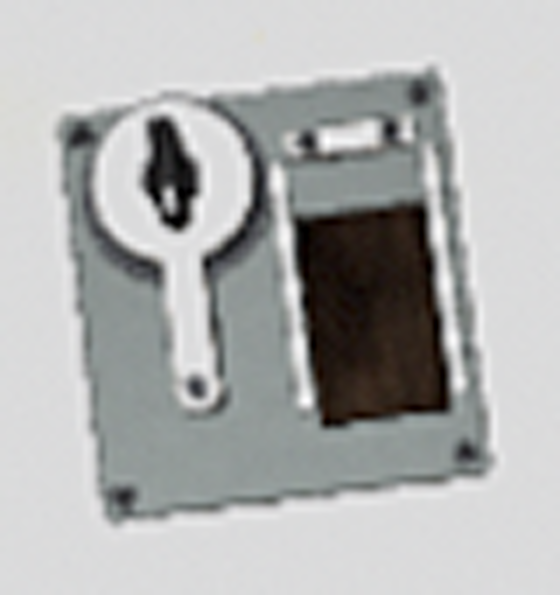

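View pics/sidec.png

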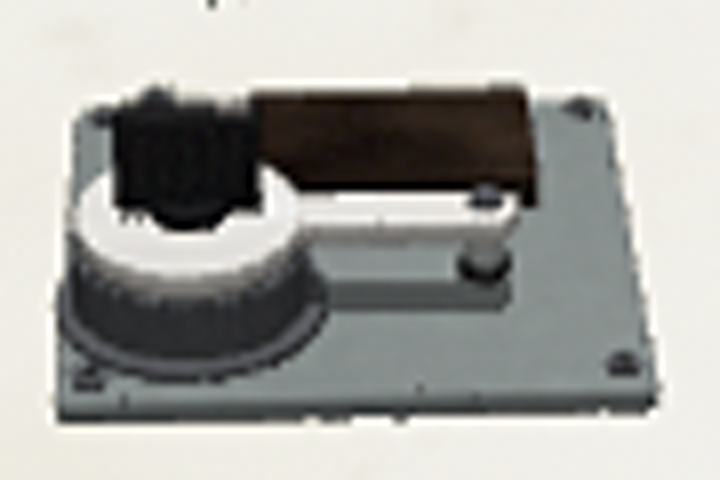

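```bash
python3 - <<'E'
from h import *
f=dict(np.load("top0.npz"))
U=lambda p:((p[0]+.5)/7-.5+205,(p[1]+.5)/7-.5+150)
im=f["frame"].astype(int); sub=np.zeros(im.shape[:2],bool); sub[150:235,205:285]=1
# plate via non-white mask
m=((im.max(2)<190)&sub).astype(np.uint8)
m=cv2.morphologyEx(m,cv2.MORPH_CLOSE,np.ones((9,9)))
c=max(cv2.findContours(m,0,1)[0],key=cv2.contourArea); r=cv2.minAreaRect(c); print("plate",r)
B=np.array([w(f,*p,0.01)[:2] for p in cv2.boxPoints(r)]); print(B.round(4).tolist(), [np.linalg.norm(B[i]-B[i-1]).round(4) for i in range(4)], B.mean(0))
B=np.array([w(f,*U(p),0.01)[:2] for p in[(58,120),(435,70),(492,465),(112,518)]]); print("hand",B.round(4).tolist(),[np.linalg.norm(B[i]-B[i-1]).round(4) for i in range(4)],B.mean(0))
print("yaw",[np.degrees(np.arctan2(*(a[::-1]))) for a in (B[0]-B[3],B[1]-B[2])])
# pad
m=((im.sum(2)<170)&sub).astype(np.uint8)
for c in cv2.findContours(m,0,1)[0]:
    if cv2.contourArea(c)>20:
        r=cv2.minAreaRect(c); bp=cv2.boxPoints(r); P=np.array([w(f,*p,0.023 if cv2.contourArea(c)>200 else .081)[:2] for p in bp]); print(cv2.contourArea(c),P.round(4).tolist(),P.mean(0),[np.linalg.norm(P[i]-P[i-1]).round(4) for i in range(4)])
P=np.array([w(f,*U(p),0.023)[:2] for p in[(297,217),(424,205),(448,408),(325,425)]]);print("padhand",P.round(4).tolist(),P.mean(0))
print("cap",w(f,*U((175,180)),.0445),"armend",w(f,*U((197,388)),.0445))
u,v=map(int,U((380,320)));print("z",w(f,u,v), "knobtop",[w(f,*map(round,U(p)))[:].round(4) for p in((160,130),(165,140),(172,165))])
g=dict(np.load("side0.npz")); V=lambda p:((p[0]+.5)/8-.5+190,(p[1]+.5)/8-.5+190)
print("side knob top mid",w(g,*V((187,98)),.081), "plate corners",[w(g,*V(p),.01).round(4) for p in((75,105),(600,95),(655,395),(58,410))])
E
```

```text
plate ((243.6846160888672, 191.4769287109375), (60.40491485595703, 56.311763763427734), 82.87498474121094)
[[0.607, 0.0342], [0.6295, -0.138], [0.4449, -0.1613], [0.4226, 0.0083]] [np.float64(0.1863), np.float64(0.1737), np.float64(0.1861), np.float64(0.171)] [ 0.52599558 -0.06420555]
hand [[0.6017, 0.0315], [0.6246, -0.1345], [0.4508, -0.1597], [0.4267, 0.0051]] [np.float64(0.177), np.float64(0.1675), np.float64(0.1757), np.float64(0.1665)] [ 0.52596151 -0.06441493]
yaw [np.float64(8.587890302167906), np.float64(8.270027962032)]
506.0 [[0.5556, -0.0726], [0.5635, -0.1292], [0.4744, -0.1413], [0.4665, -0.0851]] [ 0.51499115 -0.10707576] [np.float64(0.0899), np.float64(0.0572), np.float64(0.0899), np.float64(0.0568)]
37.5 [[0.5444, -0.0152], [0.5886, -0.0146], [0.5886, -0.0321], [0.5445, -0.0327]] [ 0.56653305 -0.02365542] [np.float64(0.0174), np.float64(0.0441), np.float64(0.0175), np.float64(0.0441)]
padhand [[0.5572, -0.0746], [0.5627, -0.1296], [0.4744, -0.1403], [0.4668, -0.0874]] [ 0.51526955 -0.10797471]
cap [ 0.56984393 -0.02284452  0.0445    ] armend [ 0.48062915 -0.03331275  0.0445    ]
z [ 0.51365172 -0.1082213   0.0193461 ] knobtop [array([ 0.5865, -0.0172,  0.0761]), array([ 0.5803, -0.0203,  0.0777]), array([ 0.5708, -0.0237,  0.0818])]
side knob top mid [ 0.57092486 -0.02645085  0.081     ] plate corners [array([ 0.6264, -0.1358,  0.01  ]), array([ 0.45 , -0.159,  0.01 ]), array([0.4271, 0.0134, 0.01  ]), array([0.6019, 0.0365, 0.01  ])]
```

```bash
cat >> h.py <<'E'
from scipy.spatial.transform import Rotation as R
def yawdeg(s):
    q=s["tool_rot"]; X=R.from_quat([q[1],q[2],q[3],q[0]]).as_matrix(); return np.degrees(np.arctan2(X[1,0],X[0,0])),X
def plan(tx,ty,tz,tyaw,n,start=None):
    s=state(); p=np.array(s["tool_pos"]); y,_=yawdeg(s)
    dy=tyaw-y; d=(np.array([tx,ty,tz])-p)/n
    print("from",p.round(4),round(y,2))
    for i in range(n):
        a=np.radians(y+dy*i/n); c,s_=np.cos(a),np.sin(a)
        print([0,0,round(-dy/n/5,2),round((d[0]*c+d[1]*s_)/.04,2),round((d[0]*s_-d[1]*c)/.04,2),round(-d[2]/.04,2)])
def show():
    s=state(); print(round(s["time"],2),s["tool_pos"].round(4),round(yawdeg(s)[0],2),"F",s["contact_force"].round(2),"T",s["ft_torque"].round(2),round(s["gripper_width"],3))
E
python3 - <<'E'
from h import *
plan(.4466,-.1163,.12,-82.25,32)
print(yawdeg(state())[1].round(3))
E
```

```text
from [0.1795 0.598  0.2033] 73.28
[0, 0, np.float64(0.97), np.float64(-0.47), np.float64(0.36), np.float64(0.07)]
[0, 0, np.float64(0.97), np.float64(-0.44), np.float64(0.4), np.float64(0.07)]
[0, 0, np.float64(0.97), np.float64(-0.41), np.float64(0.44), np.float64(0.07)]
[0, 0, np.float64(0.97), np.float64(-0.37), np.float64(0.47), np.float64(0.07)]
[0, 0, np.float64(0.97), np.float64(-0.33), np.float64(0.5), np.float64(0.07)]
[0, 0, np.float64(0.97), np.float64(-0.28), np.float64(0.52), np.float64(0.07)]
[0, 0, np.float64(0.97), np.float64(-0.24), np.float64(0.55), np.float64(0.07)]
[0, 0, np.float64(0.97), np.float64(-0.19), np.float64(0.56), np.float64(0.07)]
[0, 0, np.float64(0.97), np.float64(-0.14), np.float64(0.58), np.float64(0.07)]
[0, 0, np.float64(0.97), np.float64(-0.09), np.float64(0.59), np.float64(0.07)]
[0, 0, np.float64(0.97), np.float64(-0.04), np.float64(0.59), np.float64(0.07)]
[0, 0, np.float64(0.97), np.float64(0.01), np.float64(0.6), np.float64(0.07)]
[0, 0, np.float64(0.97), np.float64(0.06), np.float64(0.59), np.float64(0.07)]
[0, 0, np.float64(0.97), np.flo
[... 841 characters left out ...]
, np.float64(0.97), np.float64(0.53), np.float64(0.26), np.float64(0.07)]
[0, 0, np.float64(0.97), np.float64(0.56), np.float64(0.22), np.float64(0.07)]
[0, 0, np.float64(0.97), np.float64(0.57), np.float64(0.17), np.float64(0.07)]
[0, 0, np.float64(0.97), np.float64(0.58), np.float64(0.12), np.float64(0.07)]
[0, 0, np.float64(0.97), np.float64(0.59), np.float64(0.07), np.float64(0.07)]
[0, 0, np.float64(0.97), np.float64(0.6), np.float64(0.02), np.float64(0.07)]
[0, 0, np.float64(0.97), np.float64(0.59), np.float64(-0.03), np.float64(0.07)]
[0, 0, np.float64(0.97), np.float64(0.59), np.float64(-0.08), np.float64(0.07)]
[[ 0.288  0.958 -0.001]
 [ 0.958 -0.288 -0.002]
 [-0.002 -0.    -1.   ]]
```

carry_out --moves '[[[0, 0, 0.97, -0.47, 0.36, 0, -1], [0, 0, 0.97, -0.44, 0.4, 0, -1], [0, 0, 0.97, -0.41, 0.44, 0, -1], [0, 0, 0.97, -0.37, 0.47, 0, -1], [0, 0, 0.97, -0.33, 0.5, 0, -1], [0, 0, 0.97, -0.28, 0.52, 0, -1], [0, 0, 0.97, -0.24, 0.55, 0, -1], [0, 0, 0.97, -0.19, 0.56, 0, -1]]]'

```text
time: 0.77
tool_pos: [0.2469, 0.4187, 0.2038]
tool_rot: [0.0, 0.956, 0.295, -0.0]
contact_force: [0.8, 0.1, 0.6]
gripper_width: 0.0
```

carry_out --moves '[[[0, 0, 0.97, -0.14, 0.58, 0, -1], [0, 0, 0.97, -0.09, 0.59, 0, -1], [0, 0, 0.97, -0.04, 0.59, 0, -1], [0, 0, 0.97, 0.01, 0.6, 0, -1], [0, 0, 0.97, 0.06, 0.59, 0, -1], [0, 0, 0.97, 0.11, 0.59, 0, -1], [0, 0, 0.97, 0.16, 0.57, 0, -1], [0, 0, 0.97, 0.2, 0.56, 0, -1]]]'

```text
time: 1.43
tool_pos: [0.3146, 0.2408, 0.204]
tool_rot: [0.0, 0.999, -0.04, -0.0]
contact_force: [0.4, -0.2, -0.6]
gripper_width: -0.004
```

carry_out --moves '[[[0, 0, 0.97, 0.25, 0.54, 0, -1], [0, 0, 0.97, 0.3, 0.52, 0, -1], [0, 0, 0.97, 0.34, 0.49, 0, -1], [0, 0, 0.97, 0.38, 0.46, 0, -1], [0, 0, 0.97, 0.42, 0.43, 0, -1], [0, 0, 0.97, 0.45, 0.39, 0, -1], [0, 0, 0.97, 0.48, 0.35, 0, -1], [0, 0, 0.97, 0.51, 0.31, 0, -1]]]'

```text
time: 2.1
tool_pos: [0.3819, 0.062, 0.204]
tool_rot: [0.0, 0.929, -0.369, -0.0]
contact_force: [0.3, -0.2, -0.1]
gripper_width: 0.002
```

carry_out --moves '[[[0, 0, 0.97, 0.53, 0.26, 0.1, -1], [0, 0, 0.97, 0.56, 0.22, 0.1, -1], [0, 0, 0.97, 0.57, 0.17, 0.1, -1], [0, 0, 0.97, 0.58, 0.12, 0.1, -1], [0, 0, 0.97, 0.59, 0.07, 0.1, -1], [0, 0, 0.97, 0.6, 0.02, 0.1, -1], [0, 0, 0.97, 0.59, -0.03, 0.1, -1], [0, 0, 0.97, 0.59, -0.08, 0.1, -1]]]'

```text
time: 2.77
tool_pos: [0.449, -0.1161, 0.1717]
tool_rot: [0.0, 0.754, -0.657, -0.0]
contact_force: [0.6, 0.4, -0.4]
gripper_width: -0.007
```

```bash
python3 - <<'E'
from h import *
show(); plan(.4466,-.1163,.1,-82.25,4); print(yawdeg(state())[1].round(3),state()["joint_pos"].round(2))
E
```

```text
2.77 [ 0.449  -0.1161  0.1717] -82.18 F [ 0.59  0.42 -0.36] T [ 0.05 -0.03 -0.02] -0.007
from [ 0.449  -0.1161  0.1717] -82.18
[0, 0, np.float64(0.0), np.float64(-0.0), np.float64(0.02), np.float64(0.45)]
[0, 0, np.float64(0.0), np.float64(-0.0), np.float64(0.02), np.float64(0.45)]
[0, 0, np.float64(0.0), np.float64(-0.0), np.float64(0.02), np.float64(0.45)]
[0, 0, np.float64(0.0), np.float64(-0.0), np.float64(0.02), np.float64(0.45)]
[[ 0.136 -0.991 -0.001]
 [-0.991 -0.136  0.   ]
 [-0.     0.001 -1.   ]] [-0.41 -0.33  2.01  0.    1.46  1.02]
```

carry_out --moves '[[[0, 0, 0, 0, 0.06, 0.9, -1], [0, 0, 0, 0, 0, 0.9, -1], [0, 0, 0, 0, 0, 0.9, -1], [0, 0, 0, 0, 0, 0.8, -1], [0, 0, 0, 0, 0, 0.3, -1], [0, 0, 0, 0, 0, 0.1, -1], [0, 0, 0, 0, 0, 0, -1]]]'

```text
time: 3.35
tool_pos: [0.4455, -0.1148, 0.0149]
tool_rot: [0.0, 0.755, -0.656, -0.002]
contact_force: [0.1, 0.7, -0.2]
gripper_width: -0.003
```

```bash
python3 - <<'E'
from h import *
show()
f=grab_frame("side"); save("s1.png",f,(190,180,300,250),7)
E
```

```text
3.35 [ 0.4455 -0.1148  0.0149] -81.92 F [ 0.1   0.75 -0.21] T [ 0.07 -0.09 -0.01] -0.003
```

View pics/s1.png

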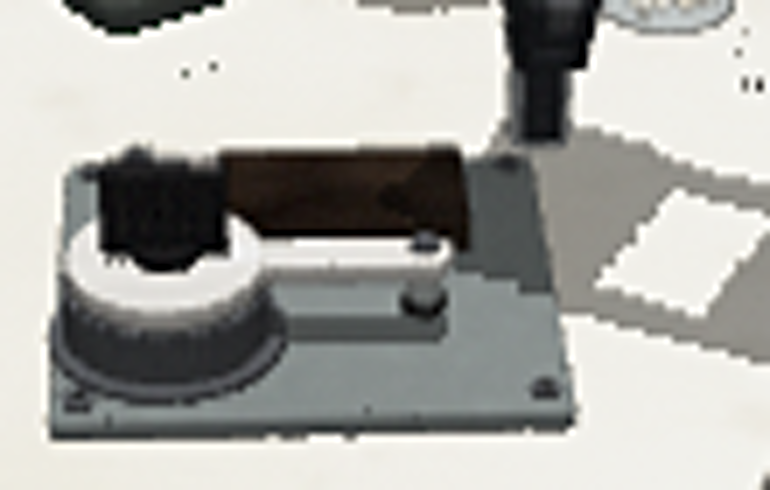

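The shut fingers sit at crop (540,140), on the near side of the pad (near end face at crop x≈468). I'll check that pixel against the TCP.

```bash
python3 - <<'E'
from h import *
for n in("side","top"):
    f=grab_frame(n); T=np.linalg.inv(f["world_from_camera"])
    for p in([.4455,-.1148,.0149],[.4694,-.1132,.0165],[.570,-.0225,.081]):
        c=f["K"]@(T@np.r_[p,1])[:3]; c=c[:2]/c[2]; print(n,p,c.round(1), ((c-[190,180])*7).round(0) if n=="side" else c-[205,150])
    save(n+"2.png",f,(170,130,330,240) ,4.8)
show()
f=grab_frame("side")
print(w(f,267,200,.015), w(f,267,199),w(f,267,197))
E
```

```text
side [0.4455, -0.1148, 0.0149] [265.7 208.5] [530. 199.]
side [0.4694, -0.1132, 0.0165] [256.6 207.9] [466. 195.]
side [0.57, -0.0225, 0.081] [213.1 202.7] [162. 159.]
top [0.4455, -0.1148, 0.0149] [260.1 217.6] [55.05480292 67.55680587]
top [0.4694, -0.1132, 0.0165] [259.6 209.6] [54.5666313  59.63457579]
top [0.57, -0.0225, 0.081] [228.6 173.3] [23.61814429 23.305979  ]
3.5 [ 0.4481 -0.1159  0.0182] -81.91 F [ 0.77  0.89 -0.39] T [ 0.02 -0.04 -0.  ] -0.001
[ 0.44355321 -0.15886227  0.015     ] [ 0.44302236 -0.10948509  0.04716786] [ 0.44314836 -0.10329539  0.05673904]
```

View pics/top2.png

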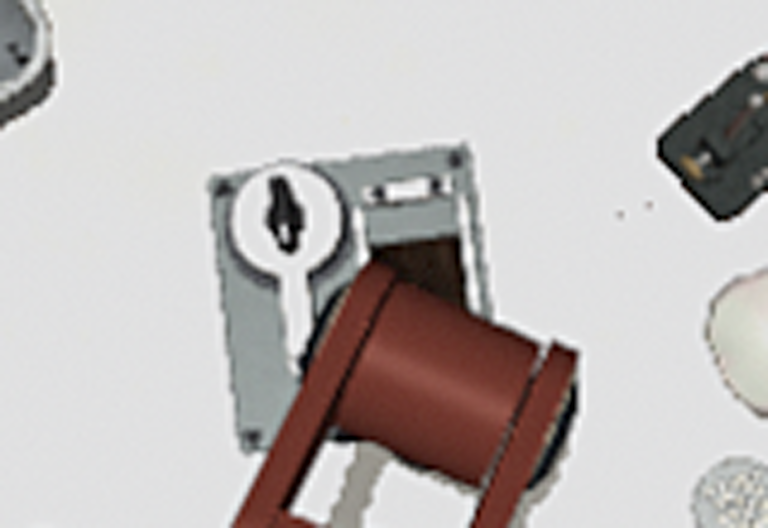

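View pics/side2.png

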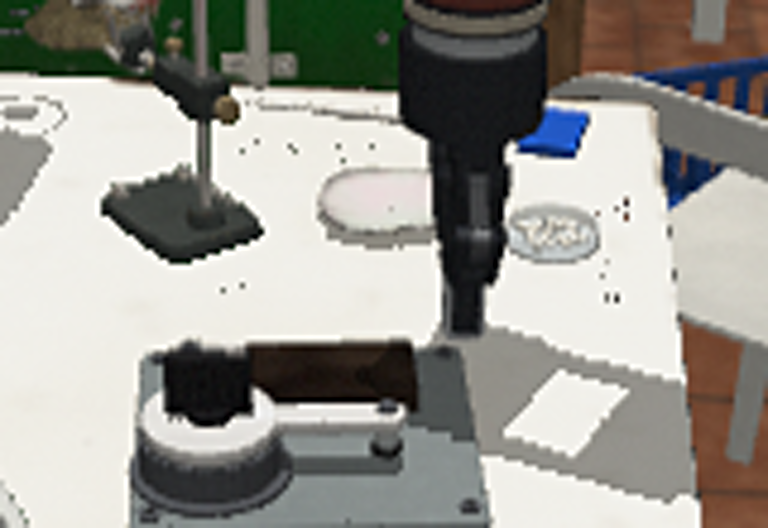

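```bash
python3 - <<'E'
from h import *
f=grab_frame("side")
for v in range(190,216): print(v,w(f,266,v).round(3), f["frame"][v,262:272].sum(1)//3)
show()
E
```

```text
190 [ 0.446 -0.102  0.078] [ 88  77  21  25  29  22  21  50 131 249]
191 [ 0.446 -0.103  0.075] [ 88  75  21  21  25  20  19  53 129 247]
192 [ 0.446 -0.098  0.074] [ 84  75  22  22  25  25  21  52 128 245]
193 [ 0.446 -0.108  0.066] [ 84  79  23  22  26  22  19  52 127 246]
194 [ 0.446 -0.104  0.065] [ 93  79  22  24  25  23  19  49 167 245]
195 [ 0.446 -0.11   0.059] [ 93  59  23  21  22  23  18  67 176 244]
196 [ 0.446 -0.106  0.058] [ 94  54  23  20  26  21  15  70 177 248]
197 [ 0.446 -0.1    0.058] [ 92  55  22  21  22  19  16  70 128 167]
198 [ 0.446 -0.104  0.053] [ 92  51  31  33  33  33  28  69 128 140]
199 [ 0.446 -0.108  0.048] [114  86  84  87  86  86  84 110 143 144]
200 [ 0.447 -0.181  0.002] [143 140 141 141 140 141 139 142 144 143]
201 [ 0.447 -0.183 -0.003] [128 150 150 146 146 145 143 143 144 142]
202 [ 0.446 -0.172  0.001] [ 53  67  94 112 144 143 143 143 143 143]
203 [ 0.446 -0.166  0.001] [ 35  43  66  81 144 144 142 142 142 144]
204 [ 0.446 -0.162  0.   ] [ 55  55  75  74 118 144 142 142 143 142]
205 [ 0.446 -0.155  0.001] [ 78  77  79  75  97 145 143 141 142 142]
206 [ 0.445 -0.138  0.008] [ 80  80  81  80 104 143 142 142 141 142]
207 [ 0.445 -0.131  0.01 ] [ 79  80  80  79  90 143 142 142 141 141]
208 [ 0.445 -0.123  0.011] [ 80  80  81  80  77 142 142 142 142 143]
209 [ 0.445 -0.121  0.01 ] [ 79  80  81  79  73 144 144 142 142 143]
210 [ 0.445 -0.115  0.01 ] [ 80  81  81  79  75 120 144 143 142 142]
211 [ 0.444 -0.11   0.01 ] [ 80  81  81  79  76 100 142 142 142 141]
212 [ 0.444 -0.101  0.012] [ 81  80  80  81  78 104 144 143 143 141]
213 [ 0.444 -0.102  0.009] [ 80  80  79  81  79  96 144 144 143 142]
214 [ 0.444 -0.099  0.008] [ 79  80  81  79  79  79 147 143 142 141]
215 [ 0.444 -0.088  0.012] [ 81  81  80  81  79  75 118 144 142 142]
3.6 [ 0.4482 -0.116   0.0183] -81.91 F [-0.3   0.39  0.28] T [-0.03 -0.01  0.02] 0.001
```

The depth map puts the visible fingertip at z≈0.046, but the state gives TCP z=0.018. A gentle horizontal push is a harmless way to settle this: if the real tip is higher, the fingers will just pass over the pad.

carry_out --moves '[[[0, 0, 0, 0, -0.1, 0, -1], [0, 0, 0, 0, -0.1, 0, -1], [0, 0, 0, 0, -0.1, 0, -1], [0, 0, 0, 0, -0.1, 0, -1], [0, 0, 0, 0, 0, 0, -1]]]'

```text
time: 4.02
tool_pos: [0.4635, -0.1131, 0.0167]
tool_rot: [-0.0, 0.755, -0.655, 0.0]
contact_force: [-0.3, -0.0, -0.7]
gripper_width: -0.003
```

```bash
python3 - <<'E'
from h import *
show()
f=grab_frame("side"); save("s3.png",f,(190,180,300,250),7);show()
for v in range(196,208): print(v,w(f,261,v).round(3))
E
```

```text
4.02 [ 0.4635 -0.1131  0.0167] -81.89 F [-0.27 -0.04 -0.71] T [-0.02 -0.03  0.01] -0.003
4.07 [ 0.463  -0.113   0.0165] -81.89 F [-0.26 -0.53 -0.42] T [-0.05 -0.02  0.01] -0.0
196 [ 0.459 -0.1    0.061]
197 [ 0.458 -0.1    0.058]
198 [ 0.458 -0.098  0.056]
199 [ 0.458 -0.104  0.049]
200 [ 0.458 -0.108  0.044]
201 [ 0.46  -0.174  0.002]
202 [ 0.459 -0.15   0.013]
203 [ 0.459 -0.141  0.015]
204 [ 0.459 -0.141  0.012]
205 [ 0.459 -0.139  0.01 ]
206 [ 0.459 -0.137  0.009]
207 [ 0.458 -0.129  0.01 ]
```

View pics/s3.png

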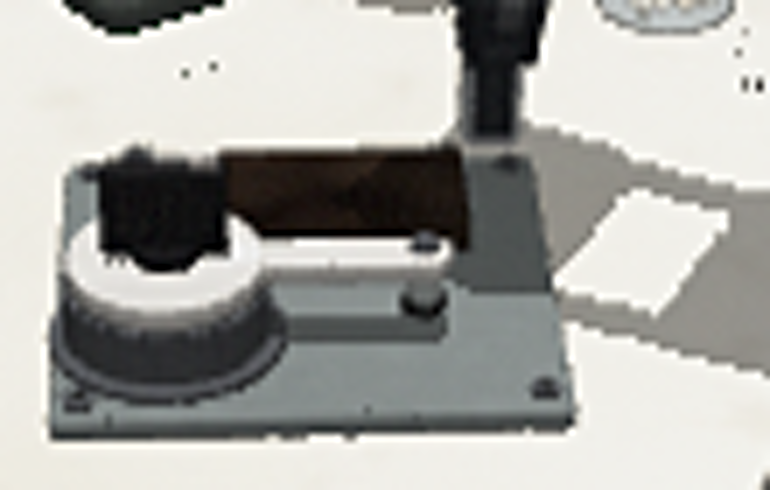

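carry_out --moves '[[[0, 0, 0, 0, -0.1, 0, -1], [0, 0, 0, 0, -0.1, 0, -1], [0, 0, 0, 0, 0, 0, -1], [0, 0, 0, 0, 0, 0, -1]]]'

```text
time: 4.4
tool_pos: [0.4706, -0.112, 0.0164]
tool_rot: [0.0, 0.755, -0.655, -0.0]
contact_force: [-0.5, -0.5, -0.9]
gripper_width: -0.001
```

```bash
python3 - <<'E'
from h import *
f=grab_frame("side"); save("s4.png",f,(190,140,300,250),5);show()
print(state()["joint_pos"].round(4))
f=grab_frame("top"); save("t4.png",f,(205,150,285,235),7)
E
```

```text
4.45 [ 0.4705 -0.1119  0.0164] -81.91 F [ 1.11 -0.78 -0.16] T [ 0.03  0.02 -0.  ] 0.002
[-3.8760e-01 -8.7600e-02  2.0860e+00 -1.0000e-04  1.1434e+00  1.0420e+00]
```

View pics/s4.png

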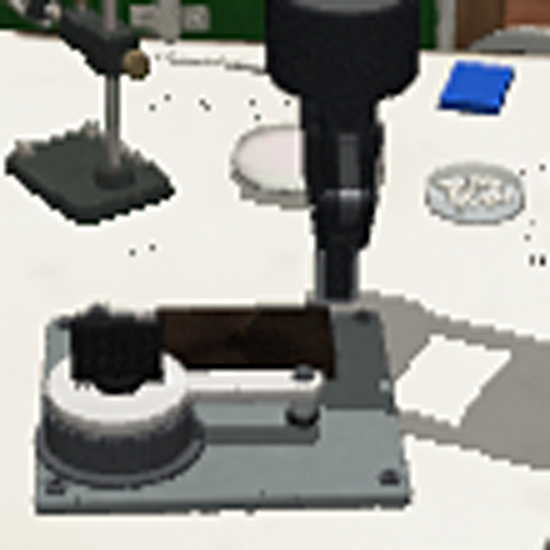

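The fingers are visibly above the pad (tip at crop (338,300)), the pad hasn't moved, and there is no force. So the real tip is about 28 mm higher than reported. I'll back off and lower it by feel.

carry_out --moves '[[[0, 0, 0, 0, 0.3, 0, -1], [0, 0, 0, 0, 0.3, 0, -1], [0, 0, 0, 0, 0, 0.1, -1], [0, 0, 0, 0, 0, 0, -1], [0, 0, 0, 0, 0, 0, -1]]]'

```text
time: 4.92
tool_pos: [0.4468, -0.1153, 0.0122]
tool_rot: [-0.0, 0.755, -0.656, -0.0]
contact_force: [0.7, -0.1, -0.9]
gripper_width: 0.001
```

carry_out --moves '[[[0, 0, 0, 0, 0, 0.05, -1], [0, 0, 0, 0, 0, 0.05, -1], [0, 0, 0, 0, 0, 0, -1]]]'

```text
time: 5.17
tool_pos: [0.4467, -0.1152, 0.008]
tool_rot: [0.0, 0.755, -0.655, -0.0]
contact_force: [0.0, -0.4, -0.9]
gripper_width: 0.003
```

```bash
python3 - <<'E'
from h import *
f=grab_frame("side"); save("s5.png",f,(190,140,300,250),5);show()
fr=f["frame"].astype(int).sum(2)//3
for v in range(188,206,2): print(v,fr[v,255:275])
P=[w(f,266,v) for v in range(194,206)]; print(np.round(P,3).tolist())
E
```

```text
5.22 [ 0.4468 -0.1152  0.0081] -81.9 F [-0.87  0.7  -1.29] T [ 0.03 -0.01  0.03] 0.003
188 [236 236 237 237 238 243 206  38  11  18  20  20  21  20  21  21  19  11
   1 250]
190 [235 236 236 236 237 240 247  80  17  20  21  29  29  29  25  28  16   8
 126 247]
192 [236 236 236 236 235 238 250  76  49  17  20  18  17  20  15  67 126 116
 241 241]
194 [236 236 236 236 236 239 250  72  96  41  23  29  26  21  17  89 218 242
 239 238]
196 [236 237 236 236 237 241 252  86  96  26  24  26  24  20  32  85 252 242
 238 237]
198 [237 238 236 237 240 247 148  64  97  26  20  23  25  20  36  91 142 170
 167 165]
200 [207 243 240 241 248 145 147  65  97  22  20  26  24  17  32 105 149 145
 143 141]
202 [ 25 164 160 144 104 103  74  68  98  53  51  50  69  66  84 114 144 144
 143 142]
204 [ 17  64  77  76  77  76  65  55  54  79  78 115 143 141 140 143 143 143
 143 141]
[[0.446, -0.104, 0.065], [0.446, -0.105, 0.062], [0.446, -0.103, 0.06], [0.446, -0.1, 0.059], [0.446, -0.101, 0.055], [0.446, -0.106, 0.049], [0.445, -0.105, 0.047], [0.445, -0.102, 0.045], [0.445, -0.107, 0.039], [0.445, -0.111, 0.034], [0.446, -0.161, 0.001], [0.446, -0.154, 0.002]]
```

carry_out --moves '[[[0, 0, 0, 0, 0, 0.1, -1], [0, 0, 0, 0, 0, 0.1, -1], [0, 0, 0, 0, 0, 0.1, -1], [0, 0, 0, 0, 0, 0.05, -1], [0, 0, 0, 0, 0, 0, -1], [0, 0, 0, 0, 0, 0, -1]]]'

```text
time: 5.72
tool_pos: [0.4465, -0.1153, -0.0059]
tool_rot: [0.0, 0.755, -0.656, -0.0]
contact_force: [-0.4, -0.8, -0.1]
gripper_width: 0.003
```

```bash
python3 - <<'E'
from h import *
f=grab_frame("side"); save("s6.png",f,(190,140,300,250),5);show()
P=[w(f,266,v) for v in range(198,212)]; print(np.round(P,3).tolist())
E
```

```text
5.77 [ 0.4467 -0.1154 -0.0057] -81.92 F [0.16 0.77 0.31] T [-0.06 -0.    0.02] 0.001
[[0.446, -0.106, 0.052], [0.446, -0.104, 0.05], [0.445, -0.1, 0.049], [0.445, -0.102, 0.045], [0.445, -0.101, 0.043], [0.445, -0.105, 0.038], [0.445, -0.106, 0.034], [0.445, -0.101, 0.034], [0.445, -0.102, 0.03], [0.445, -0.11, 0.023], [0.445, -0.127, 0.009], [0.445, -0.121, 0.009], [0.445, -0.116, 0.009], [0.444, -0.105, 0.013]]
```

View pics/s6.png

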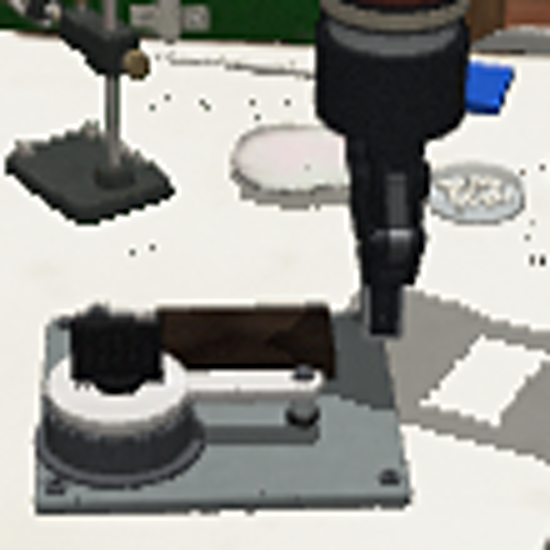

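carry_out --moves '[[[0, 0, 0, 0, 0, 0.05, -1], [0, 0, 0, 0, 0, 0.05, -1], [0, 0, 0, 0, 0, 0.05, -1], [0, 0, 0, 0, 0, 0, -1]]]'

```text
time: 6.1
tool_pos: [0.4464, -0.1152, -0.0121]
tool_rot: [0.0, 0.755, -0.656, -0.0]
contact_force: [-0.2, 1.4, 0.8]
gripper_width: 0.002
```

carry_out --moves '[[[0, 0, 0, 0, 0, 0.02, -1], [0, 0, 0, 0, 0, 0.02, -1], [0, 0, 0, 0, 0, 0, -1]]]'

```text
time: 6.35
tool_pos: [0.4466, -0.1153, -0.0133]
tool_rot: [0.0, 0.755, -0.656, -0.0]
contact_force: [-0.2, 0.7, 0.4]
gripper_width: 0.0
```

```bash
python3 - <<'E'
from h import *
f=grab_frame("side"); save("s7.png",f,(190,140,300,250),5);show()
P=[w(f,266,v) for v in range(204,214)]; print(np.round(P,3).tolist())
E
```

```text
6.4 [ 0.4467 -0.1153 -0.0132] -81.92 F [ 0.87 -0.12  0.16] T [ 0.03 -0.03  0.02] 0.003
[[0.445, -0.1, 0.037], [0.445, -0.102, 0.033], [0.445, -0.105, 0.029], [0.445, -0.101, 0.028], [0.445, -0.101, 0.025], [0.445, -0.106, 0.019], [0.444, -0.11, 0.014], [0.444, -0.107, 0.012], [0.444, -0.105, 0.01], [0.444, -0.099, 0.011]]
```

View pics/s7.png

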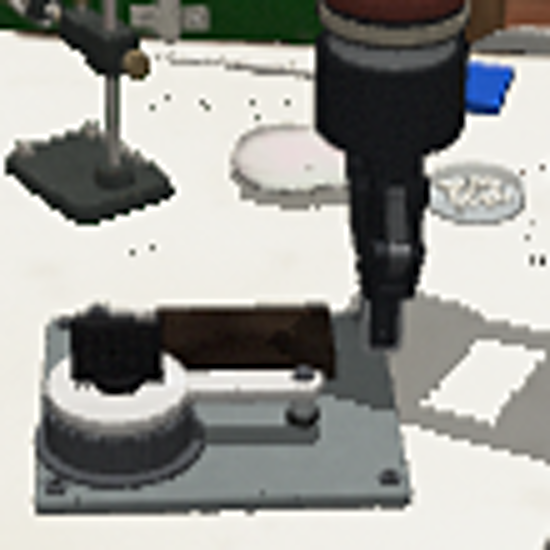

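carry_out --moves '[[[0, 0, 0, 0, -0.06, 0, -1], [0, 0, 0, 0, -0.06, 0, -1], [0, 0, 0, 0, -0.06, 0, -1], [0, 0, 0, 0, -0.06, 0, -1], [0, 0, 0, 0, -0.06, 0, -1], [0, 0, 0, 0, -0.06, 0, -1], [0, 0, 0, 0, -0.06, 0, -1], [0, 0, 0, 0, -0.06, 0, -1]]]'

```text
time: 7.07
tool_pos: [0.4658, -0.1126, -0.0133]
tool_rot: [0.0, 0.755, -0.655, -0.0]
contact_force: [-1.3, 0.6, 1.1]
gripper_width: -0.002
```

```bash
python3 - <<'E'
from h import *
f=grab_frame("side"); save("s8.png",f,(190,140,300,250),5);show()
E
```

```text
7.12 [ 0.4663 -0.1126 -0.0131] -81.91 F [ 0.26 -0.74  0.33] T [-0.04  0.01  0.04] -0.0
```

View pics/s8.png

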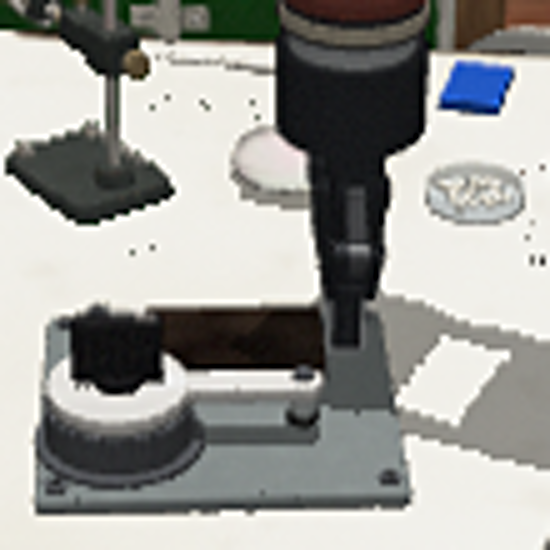

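carry_out --moves '[[[0, 0, 0, 0, -0.06, 0, -1], [0, 0, 0, 0, -0.06, 0, -1], [0, 0, 0, 0, -0.06, 0, -1], [0, 0, 0, 0, -0.06, 0, -1], [0, 0, 0, 0, -0.06, 0, -1], [0, 0, 0, 0, -0.03, 0, -1], [0, 0, 0, 0, 0, 0, -1]]]'

```text
time: 7.7
tool_pos: [0.4792, -0.1108, -0.0131]
tool_rot: [-0.0, 0.755, -0.655, 0.0]
contact_force: [-0.1, -0.5, 0.1]
gripper_width: -0.0
```

carry_out --moves '[[[0, 0, 0, 0, -0.03, 0, -1], [0, 0, 0, 0, -0.03, 0, -1], [0, 0, 0, 0, 0, 0, -1]]]'

```text
time: 7.95
tool_pos: [0.4814, -0.1105, -0.0131]
tool_rot: [-0.0, 0.755, -0.656, 0.0]
contact_force: [-0.6, -0.2, -0.2]
gripper_width: -0.001
```

carry_out --moves '[[[0, 0, 0, 0, -0.03, 0, -1], [0, 0, 0, 0, 0, 0, -1]]]'

```text
time: 8.12
tool_pos: [0.4825, -0.1103, -0.0132]
tool_rot: [-0.0, 0.755, -0.656, 0.0]
contact_force: [-0.0, -0.3, 0.4]
gripper_width: 0.003
```

carry_out --moves '[[[0, 0, 0, 0, -0.03, 0, -1], [0, 0, 0, 0, 0, 0, -1]]]'

```text
time: 8.28
tool_pos: [0.4837, -0.1101, -0.0132]
tool_rot: [-0.0, 0.755, -0.656, 0.0]
contact_force: [-0.1, -0.2, -0.0]
gripper_width: 0.0
```

carry_out --moves '[[[0, 0, 0, 0, -0.03, 0, -1], [0, 0, 0, 0, 0, 0, -1]]]'

```text
time: 8.45
tool_pos: [0.4849, -0.11, -0.0132]
tool_rot: [-0.0, 0.755, -0.656, 0.0]
contact_force: [-0.4, -0.0, 0.8]
gripper_width: -0.001
```

carry_out --moves '[[[0, 0, 0, 0, -0.03, 0, -1], [0, 0, 0, 0, 0, 0, -1]]]'

```text
time: 8.62
tool_pos: [0.4851, -0.1098, -0.0133]
tool_rot: [0.001, 0.755, -0.655, -0.001]
contact_force: [-5.3, -1.1, 3.9]
gripper_width: -0.0
```

```bash
python3 - <<'E'
from h import *
f=grab_frame("side"); save("s9.png",f,(190,180,270,250),7);show()
f=grab_frame("top"); save("t9.png",f,(205,150,285,235),7)
E
```

```text
8.67 [ 0.4852 -0.1098 -0.0133] -81.9 F [-4.21 -0.54  3.26] T [-0.06  0.77 -0.01] 0.002
```

View pics/s9.png

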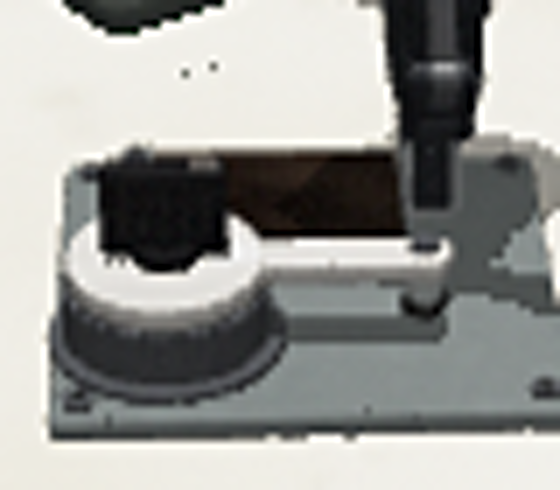

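View pics/t9.png

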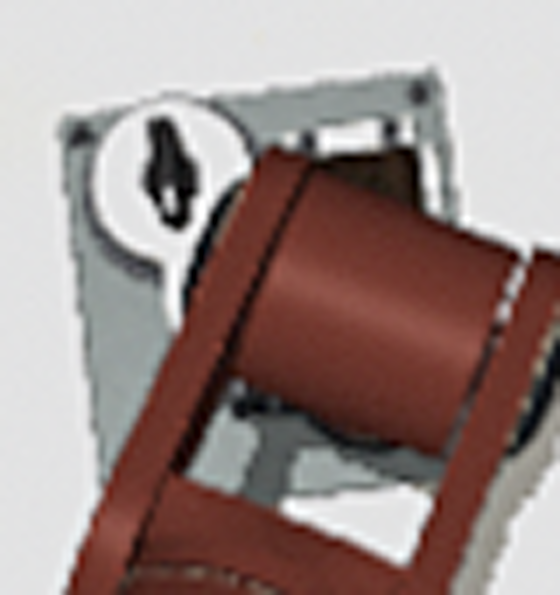

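The force rises to about 5 N right at the predicted home position, and the top view shows the pad up against the stop. One more small nudge, then I'll retreat.

carry_out --moves '[[[0, 0, 0, 0, -0.02, 0, -1], [0, 0, 0, 0, 0, 0, -1], [0, 0, 0, 0, 0, 0, -1]]]'

```text
time: 8.97
tool_pos: [0.4852, -0.1098, -0.0134]
tool_rot: [0.001, 0.755, -0.655, -0.001]
contact_force: [-8.3, -1.4, 5.4]
gripper_width: -0.002
```

carry_out --moves '[[[0, 0, 0, 0, 0.06, 0, -1], [0, 0, 0, 0, 0.2, 0, -1], [0, 0, 0, 0, 0.2, 0, -1], [0, 0, 0, 0, 0.0, -0.6, -1], [0, 0, 0, 0, 0, -0.9, 0], [0, 0, 0, 0, 0, -0.9, 0], [0, 0, 0, 0, 0, -0.6, 0], [0, 0, 0, 0, 0, 0, 0]]]'

```text
time: 9.63
tool_pos: [0.4723, -0.1139, 0.1137]
tool_rot: [-0.002, 0.755, -0.656, 0.006]
contact_force: [0.5, -0.7, 0.8]
gripper_width: 0.497
```

```bash
python3 - <<'E'
from h import *
f=grab_frame("side"); show(); save("s10.png",f,(150,60,330,195),4);
g=grab_frame("top"); save("t10.png",g,(205,150,285,235),7)
plan(.570,-.0225,.095,-82.25,4)
E
```

```text
9.68 [ 0.4707 -0.1133  0.1106] -81.93 F [ 0.86 -0.31 -0.35] T [ 0.    0.02 -0.04] 0.498
from [ 0.4691 -0.1126  0.1081] -81.93
[0, 0, np.float64(0.02), np.float64(-0.47), np.float64(-0.7), np.float64(0.08)]
[0, 0, np.float64(0.02), np.float64(-0.47), np.float64(-0.7), np.float64(0.08)]
[0, 0, np.float64(0.02), np.float64(-0.47), np.float64(-0.7), np.float64(0.08)]
[0, 0, np.float64(0.02), np.float64(-0.47), np.float64(-0.7), np.float64(0.08)]
```

View pics/t10.png

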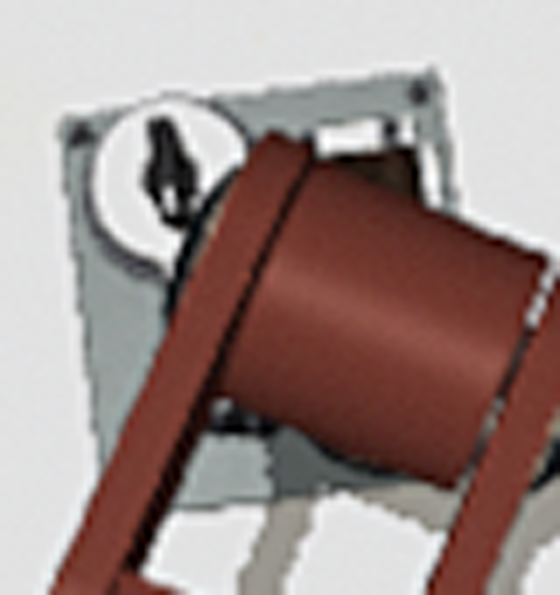

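View pics/s10.png

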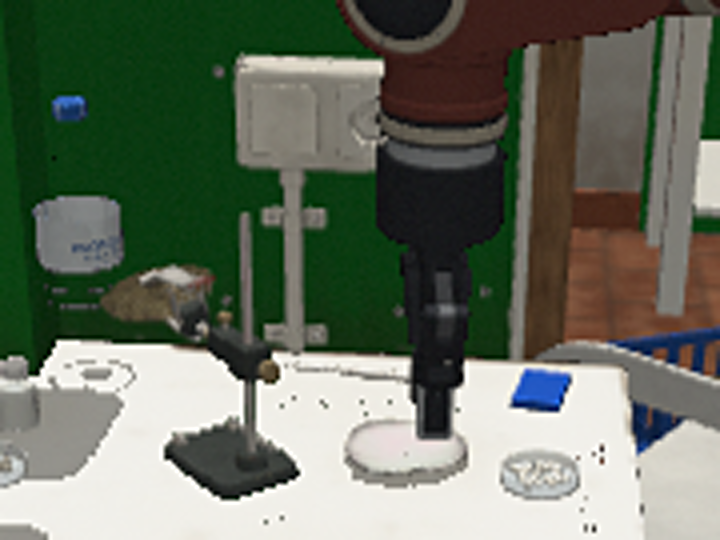

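carry_out --moves '[[[0, 0, 0.03, -0.47, -0.7, 0, 0], [0, 0, 0.03, -0.47, -0.7, 0, 0], [0, 0, 0.02, -0.47, -0.7, 0.1, 0], [0, 0, 0, -0.47, -0.7, 0.2, 0], [0, 0, 0, 0, 0, 0.2, 0], [0, 0, 0, 0, 0, 0, 0], [0, 0, 0, 0, 0, 0, 0]]]'

```text
time: 10.32
tool_pos: [0.5669, -0.0223, 0.084]
tool_rot: [0.001, 0.753, -0.658, -0.002]
contact_force: [0.2, -0.7, 0.3]
gripper_width: 0.5
```

```bash
python3 - <<'E'
from h import *
f=grab_frame("side"); show(); save("s11.png",f,(170,110,290,230),5);
plan(.570,-.0225,.0237,-82.25,4)
T=np.linalg.inv(f["world_from_camera"])
for p in([.57,-.0225,.1],[.57,-.0225,.081]):
    c=f["K"]@(T@np.r_[p,1])[:3]; print((c[:2]/c[2]-[170,110])*5)
E
```

```text
10.37 [ 0.5674 -0.0227  0.0851] -82.35 F [-0.44  0.37 -0.03] T [ 0.02 -0.06  0.01] 0.5
from [ 0.5674 -0.0227  0.0851] -82.35
[0, 0, np.float64(-0.0), np.float64(0.0), np.float64(-0.02), np.float64(0.38)]
[0, 0, np.float64(-0.0), np.float64(0.0), np.float64(-0.02), np.float64(0.38)]
[0, 0, np.float64(-0.0), np.float64(0.0), np.float64(-0.02), np.float64(0.38)]
[0, 0, np.float64(-0.0), np.float64(0.0), np.float64(-0.02), np.float64(0.38)]
[214.4159552  428.93807825]
[215.43722382 463.38995567]
```

View pics/s11.png

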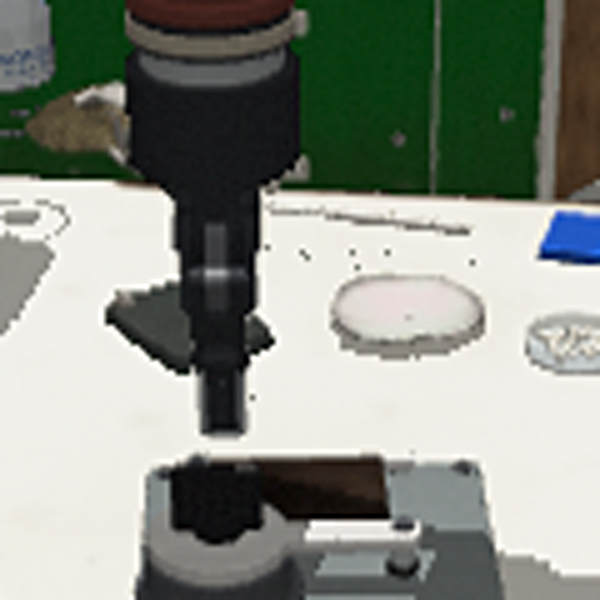

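carry_out --moves '[[[0, 0, 0, 0, -0.07, 0.2, 0], [0, 0, 0, 0, 0, 0.4, 0], [0, 0, 0, 0, 0, 0.4, 0], [0, 0, 0, 0, 0, 0.3, 0], [0, 0, 0, 0, 0, 0.15, 0], [0, 0, 0, 0, 0, 0.05, 0], [0, 0, 0, 0, 0, 0, 0]]]'

```text
time: 10.95
tool_pos: [0.5716, -0.0223, 0.0264]
tool_rot: [0.0, 0.753, -0.658, -0.0]
contact_force: [-0.2, 0.8, -0.5]
gripper_width: 0.5
```

```bash
python3 - <<'E'
from h import *
f=grab_frame("side"); show(); save("s12.png",f,(170,130,290,250),5);
E
```

```text
11.0 [ 0.5722 -0.0223  0.0272] -82.34 F [ 0.76 -0.57  0.09] T [ 0.01 -0.    0.01] 0.5
```

View pics/s12.png

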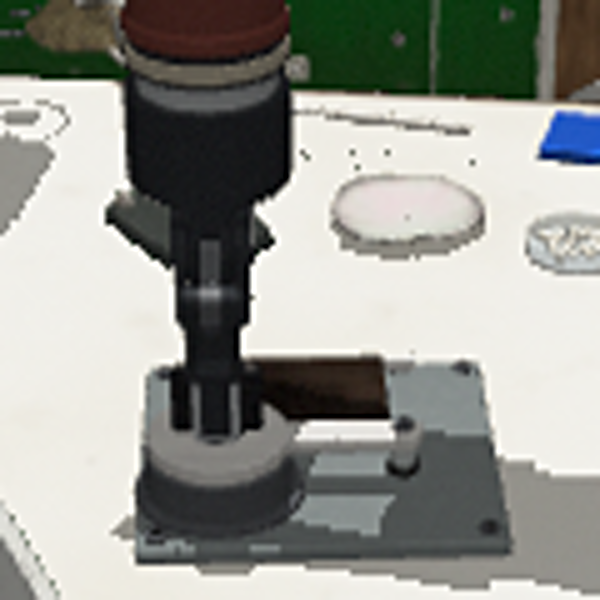

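The fingers straddle the bar: finger centre at crop x≈217, same as the knob. Closing now.

carry_out --moves '[[[0, 0, 0, 0, 0, 0.04, 0], [0, 0, 0, 0, 0, 0, -0.5], [0, 0, 0, 0, 0, 0, -1], [0, 0, 0, 0, 0, 0, -1], [0, 0, 0, 0, 0, 0, -1], [0, 0, 0, 0, 0, 0, -1]]]'

```text
time: 11.5
tool_pos: [0.5724, -0.0214, 0.026]
tool_rot: [-0.001, 0.753, -0.658, -0.0]
contact_force: [-0.4, 3.5, 3.5]
gripper_width: 0.13
```

```bash
python3 - <<'E'
from h import *
f=grab_frame("side"); show(); save("s13.png",f,(170,130,290,250),5);
E
```

```text
11.55 [ 0.5723 -0.0214  0.026 ] -82.31 F [-1.53  3.89  5.89] T [0.69 0.33 0.02] 0.132
```

View pics/s13.png

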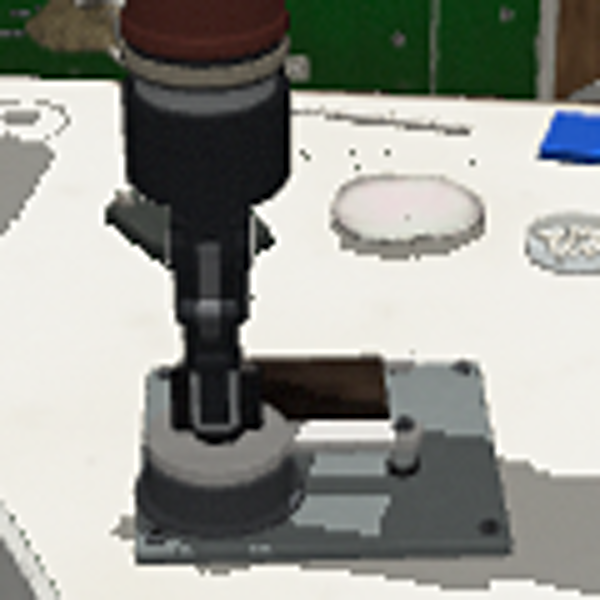

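carry_out --moves '[[[0, 0, 0, 0, 0, -0.1, -1], [0, 0, 0, 0, 0, -0.1, -1], [0, 0, 0, 0, 0, -0.1, -1], [0, 0, 0, 0, 0, 0, -1], [0, 0, 0, 0, 0, 0, -1]]]'

```text
time: 11.97
tool_pos: [0.5719, -0.0215, 0.0354]
tool_rot: [-0.001, 0.753, -0.658, 0.0]
contact_force: [6.8, 4.0, -10.0]
gripper_width: 0.127
```

```bash
python3 - <<'E'
from h import *
f=grab_frame("side"); show(); save("s14.png",f,(170,130,290,250),5);
E
```

```text
12.02 [ 0.5719 -0.0215  0.0352] -82.33 F [  6.04   3.09 -10.02] T [ 0.6  -1.25 -0.05] 0.129
```

View pics/s14.png

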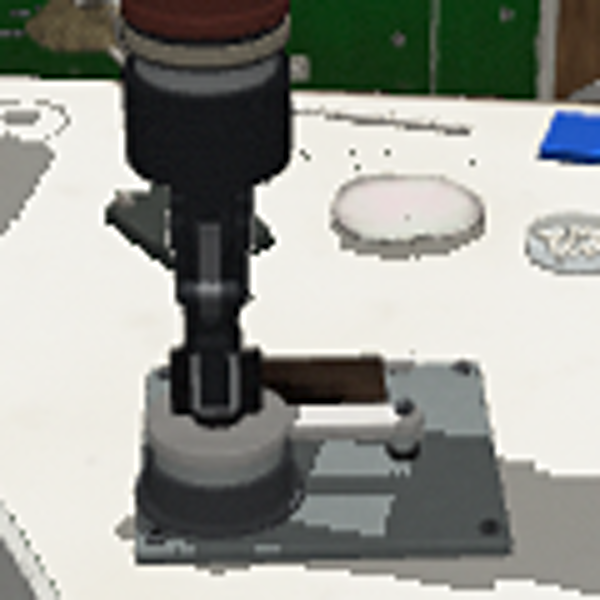

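The knob has lifted about 9 mm, with the cap and arm visibly raised. I'll lift a little more, then turn it to about 0.5 rad.

carry_out --moves '[[[0, 0, 0, 0, 0, -0.06, -1], [0, 0, 0, 0, 0, 0, -1], [0, 0, -0.5, 0, 0, 0, -1], [0, 0, -0.5, 0, 0, 0, -1], [0, 0, 0, 0, 0, 0, -1]]]'

```text
time: 12.43
tool_pos: [0.5718, -0.0215, 0.0374]
tool_rot: [-0.001, 0.781, -0.624, 0.0]
contact_force: [6.2, 4.1, -10.3]
gripper_width: 0.127
```

carry_out --moves '[[[0, 0, -0.8, 0, 0, 0, -1], [0, 0, -0.8, 0, 0, 0, -1], [0, 0, -0.8, 0, 0, 0, -1], [0, 0, -0.8, 0, 0, 0, -1], [0, 0, -0.8, 0, 0, 0, -1], [0, 0, -0.8, 0, 0, 0, -1], [0, 0, 0, 0, 0, 0, -1], [0, 0, 0, 0, 0, 0, -1]]]'

```text
time: 13.1
tool_pos: [0.5717, -0.0212, 0.0373]
tool_rot: [-0.001, 0.894, -0.449, -0.0]
contact_force: [5.9, 3.9, -9.7]
gripper_width: 0.124
```

```bash
python3 - <<'E'
from h import *
f=grab_frame("side"); show(); save("s15.png",f,(170,130,290,250),5);
g=grab_frame("top"); save("t15.png",g,(205,150,285,235),7)
E
```

```text
13.15 [ 0.5718 -0.0212  0.0373] -53.33 F [  5.98   4.47 -10.2 ] T [ 0.8  -1.28  0.  ] 0.124
```

View pics/s15.png

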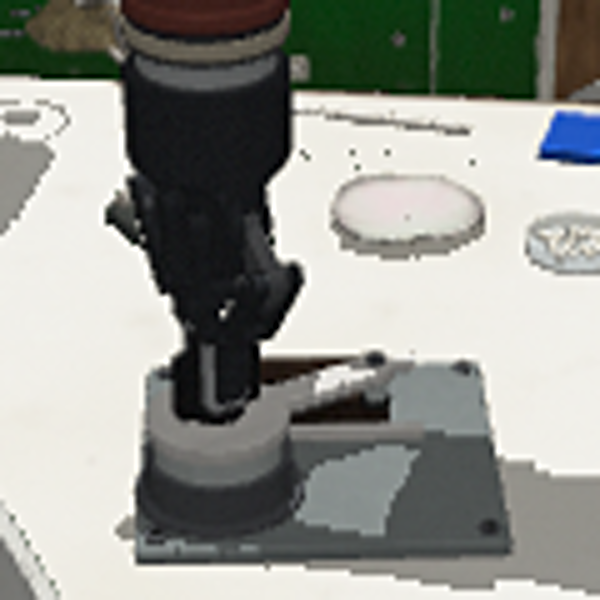

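View pics/t15.png

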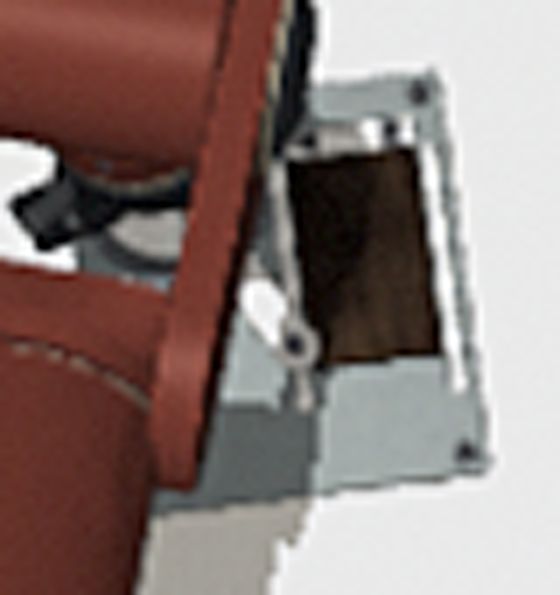

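The arm is now swinging over the bed (foot at top crop (297,345)) and the pad lies against the stop. I'll lower the knob onto the crown.

carry_out --moves '[[[0, 0, 0, 0, 0, 0.04, -1], [0, 0, 0, 0, 0, 0.04, -1], [0, 0, 0, 0, 0, 0, -1], [0, 0, 0, 0, 0, 0, -1]]]'

```text
time: 13.53
tool_pos: [0.5718, -0.0212, 0.0349]
tool_rot: [-0.001, 0.894, -0.449, -0.0]
contact_force: [4.3, 4.9, -6.4]
gripper_width: 0.131
```

carry_out --moves '[[[0, 0, 0, 0, 0, 0.04, -1], [0, 0, 0, 0, 0, 0, -1], [0, 0, 0, 0, 0, 0, -1]]]'

```text
time: 13.78
tool_pos: [0.572, -0.0213, 0.0347]
tool_rot: [-0.001, 0.894, -0.449, -0.0]
contact_force: [0.4, 4.8, -0.5]
gripper_width: 0.128
```

```bash
python3 - <<'E'
from h import *
show()
E
```

```text
13.78 [ 0.572  -0.0213  0.0347] -53.32 F [ 0.45  4.82 -0.53] T [ 1.05 -0.29  0.04] 0.128
```

carry_out --moves '[[[0, 0, 0, 0, 0, 0.02, -1], [0, 0, -0.6, 0, 0, 0, -1], [0, 0, -0.6, 0, 0, 0, -1], [0, 0, -0.6, 0, 0, 0, -1], [0, 0, -0.6, 0, 0, 0, -1], [0, 0, -0.6, 0, 0, 0, -1], [0, 0, 0, 0, 0, 0, -1]]]'

```text
time: 14.37
tool_pos: [0.5719, -0.0211, 0.0342]
tool_rot: [-0.001, 0.945, -0.327, -0.0]
contact_force: [0.1, 6.6, 1.8]
gripper_width: 0.131
```

```bash
python3 - <<'E'
from h import *
show()
E
```

```text
14.37 [ 0.5719 -0.0211  0.0342] -38.23 F [0.12 6.62 1.83] T [ 1.25 -0.08  0.15] 0.131
```

carry_out --moves '[[[0, 0, -0.35, 0, 0, 0, -1], [0, 0, -0.35, 0, 0, 0, -1], [0, 0, 0, 0, 0, 0, -1]]]'

```text
time: 14.62
tool_pos: [0.5716, -0.021, 0.0327]
tool_rot: [-0.001, 0.954, -0.299, -0.0]
contact_force: [3.0, 6.6, -7.4]
gripper_width: 0.127
```

The height dropped 1.5 mm and Fz flipped from +1.8 to −7.4 N, so the lug has found the notch at about 0.83 rad. I'll let it down without turning further.

carry_out --moves '[[[0, 0, 0, 0, 0, 0.04, -1], [0, 0, 0, 0, 0, 0.04, -1], [0, 0, 0, 0, 0, 0, -1], [0, 0, 0, 0, 0, 0, -1]]]'

```text
time: 14.95
tool_pos: [0.5717, -0.0207, 0.0295]
tool_rot: [-0.001, 0.954, -0.299, -0.0]
contact_force: [4.0, 7.4, -6.0]
gripper_width: 0.127
```

```bash
python3 - <<'E'
from h import *
show()
f=grab_frame("side"); save("s16.png",f,(170,130,290,250),5);
g=grab_frame("top"); save("t16.png",g,(205,150,285,235),7)
E
```

```text
14.95 [ 0.5717 -0.0207  0.0295] -34.79 F [ 3.99  7.36 -6.02] T [ 1.13 -0.76  0.17] 0.127
```

View pics/s16.png

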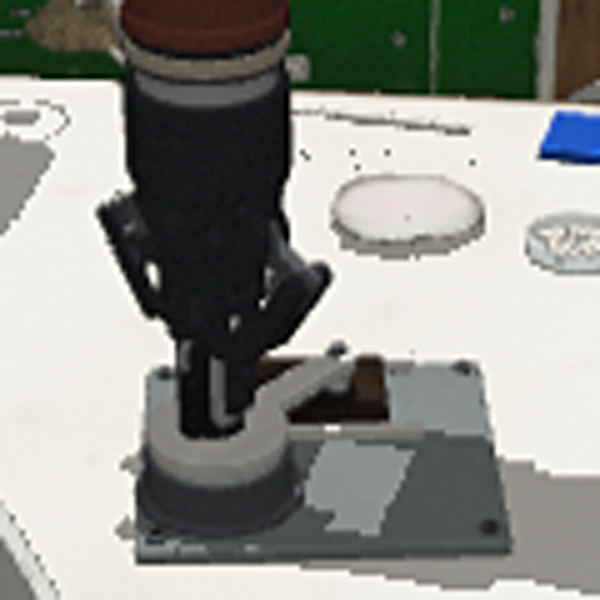

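View pics/t16.png

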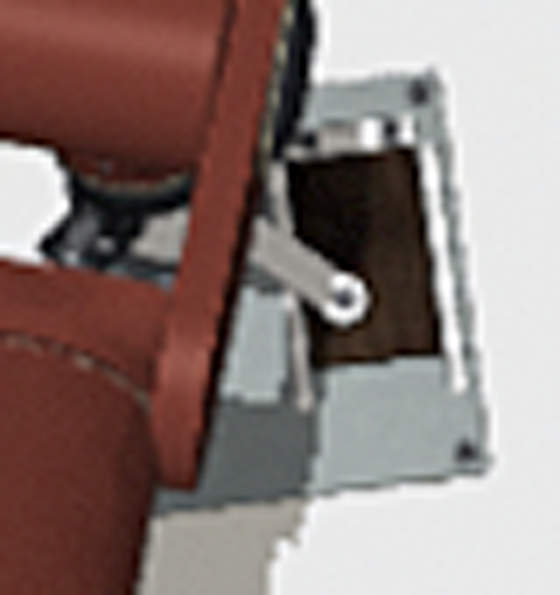

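carry_out --moves '[[[0, 0, 0, 0, 0, 0.03, -1], [0, 0, 0, 0, 0, 0, -1], [0, 0, 0, 0, 0, 0, -1]]]'

```text
time: 15.3
tool_pos: [0.5719, -0.0207, 0.0293]
tool_rot: [-0.001, 0.954, -0.299, -0.0]
contact_force: [1.0, 8.0, -0.8]
gripper_width: 0.127
```

```bash
python3 - <<'E'
from h import *
show()
E
```

```text
15.3 [ 0.5719 -0.0207  0.0293] -34.78 F [ 1.02  8.04 -0.77] T [ 1.13 -0.3   0.14] 0.127
```

It now rests at 0.0293, about 3 mm above its home height. That matches the 73 mm given for snapped in with the arm on the pad. I'll release and rise.

carry_out --moves '[[[0, 0, 0, 0, 0, 0, -0.5], [0, 0, 0, 0, 0, 0, 0], [0, 0, 0, 0, 0, 0, 0], [0, 0, 0, 0, 0, 0, 0], [0, 0, 0, 0, 0, 0, 0]]]'

```text
time: 15.72
tool_pos: [0.5719, -0.0225, 0.0297]
tool_rot: [0.0, 0.954, -0.299, 0.0]
contact_force: [-0.2, -0.5, -0.4]
gripper_width: 0.5
```

carry_out --moves '[[[0, 0, 0, 0, 0, -0.2, 0], [0, 0, 0, 0, 0, -0.5, 0], [0, 0, 0, 0, 0, -0.8, 0], [0, 0, 0, 0, 0, -0.8, 0], [0, 0, 0, 0, 0, -0.8, 0], [0, 0, 0, -0.6, 0, -0.6, 0], [0, 0, 0, -0.8, 0, 0, 0], [0, 0, 0, -0.8, 0, 0, 0]]]'

```text
time: 16.38
tool_pos: [0.5007, 0.0281, 0.1813]
tool_rot: [-0.001, 0.954, -0.3, 0.003]
contact_force: [-0.3, 0.8, -0.3]
gripper_width: 0.5
```

carry_out --moves '[[[0, 0, 0, -0.8, 0, 0, 0], [0, 0, 0, -0.8, 0, 0, 0], [0, 0, 0, -0.8, 0, 0, 0], [0, 0, 0, 0, 0, 0, 0], [0, 0, 0, 0, 0, 0, 0]]]'

```text
time: 16.8
tool_pos: [0.4203, 0.0835, 0.1784]
tool_rot: [-0.0, 0.954, -0.298, 0.001]
contact_force: [0.8, 0.3, -0.1]
gripper_width: 0.502
```

```bash
python3 - <<'E'
from h import *
show()
f=grab_frame("side"); save("s17.png",f,(190,180,280,250),7);
g=grab_frame("top"); save("t17.png",g,(205,150,285,235),7); save("t17f.png",g,None,1.5)
np.savez("top17.npz",**g);np.savez("side17.npz",**f)
E
```

```text
16.8 [0.4203 0.0835 0.1784] -34.72 F [ 0.76  0.26 -0.12] T [0.03 0.02 0.02] 0.502
```

View pics/s17.png

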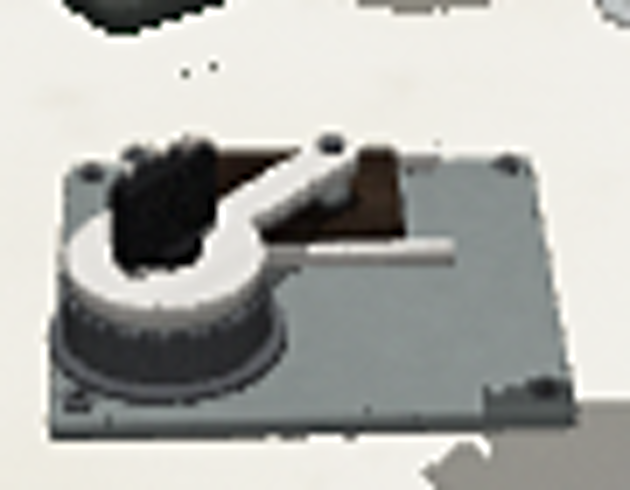

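View pics/t17.png

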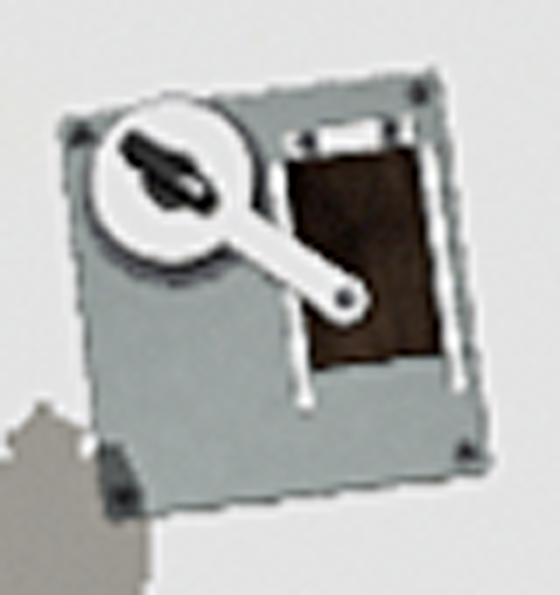

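View pics/t17f.png

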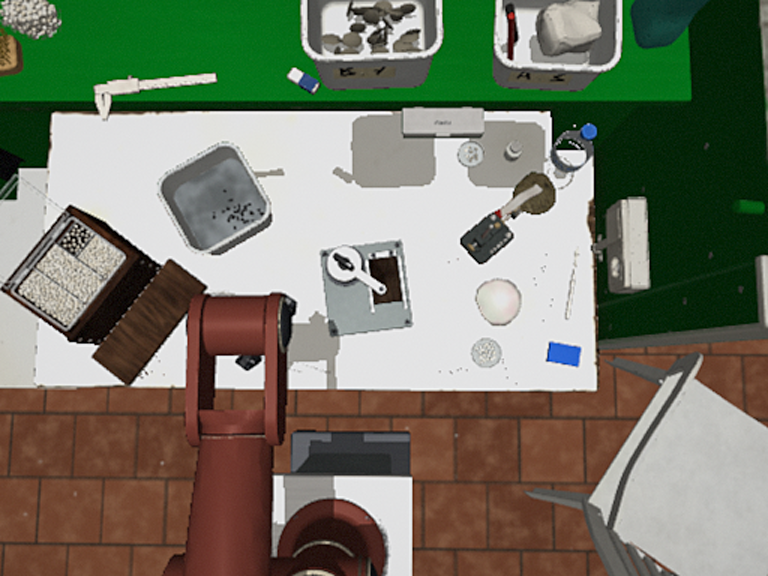

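```bash
python3 - <<'E'
from h import *
a=dict(np.load("top0.npz"));b=dict(np.load("top17.npz"))
U=lambda p:((p[0]+.5)/7-.5+205,(p[1]+.5)/7-.5+150)
P=[w(b,*U(p),.023)[:2] for p in((313,368),(440,353))]; print("near",np.round(P,4).tolist(),np.mean(P,0),"expect .496 -.1097")
P=[w(b,*U(p),.023)[:2] for p in((288,162),(415,148))]; print("far",np.round(P,4).tolist(),np.mean(P,0))
s=[w(b,*U(p),.026)[:2] for p in((290,155),(407,141))]; print("stop face approx",np.round(s,4).tolist())
# cap height over white cap ring pixels in both
def cap(f): 
    o=[]
    for an in range(0,360,10):
        u,v=U((172+65*np.cos(np.radians(an)),182+65*np.sin(np.radians(an)))); o.append(w(f,u,v)[2])
    return np.median(o),np.std(o)
print("cap z before/after",cap(a),cap(b))
h=w(b,*U((172,182)),.0475)[:2]; t=w(b,*U((345,298)),.0475)[:2]; h0=w(a,*U((172,182)),.0445)[:2]; t0=w(a,*U((197,388)),.0445)[:2]
A=lambda d:np.arctan2(d[1],d[0]); print("turn",(A(t-h)-A(t0-h0))%(2*np.pi))
E
```

```text
near [[0.4914, -0.082], [0.4982, -0.1368]] [ 0.49481243 -0.10940082] expect .496 -.1097
far [[0.5813, -0.0705], [0.5877, -0.1256]] [ 0.58448957 -0.09805813]
stop face approx [[0.5839, -0.0714], [0.5902, -0.1221]]
cap z before/after (np.float64(0.04225323389138547), np.float64(0.009673764372664186)) (np.float64(0.04511877263251829), np.float64(0.009298230940553497))
turn 0.8504445585995879
```

```bash
python3 -c "
from h import *
show(); print(ticket.job_done())"
```

```text
16.9 [0.4215 0.0827 0.1784] -34.82 F [ 0.6  -1.45  0.61] T [-0.01 -0.01  0.01] 0.501
the job is handed in; nothing more can be done
None
```

The pad is home against the end stop, and the knob has snapped down into the working notch with the clamp's foot on the pad. I handed the job in at 16.9 s; it gave no verdict.

**What I did**
- **Pad:** I pushed the near end face with the shut fingers until it met a firm stop at the predicted home position. The push force peaked at about 8 N horizontally.
- **Clamp:** I lifted the knob about 11 mm, turned it to 0.5 rad, set it on the crown and felt onward in small steps. At about 0.83 rad it dropped and Fz flipped from +1.8 to −7.4 N. I stopped turning there, lowered it, released and withdrew.

**Last checks**
- **Height:** the cap stands 2.9 mm higher than when parked, against 3 mm expected for snapped in.
- **Turn:** the image gives 0.85 rad, against about 0.83 from the wrist. Both are close to the low end of the possible range, where the earliest notch edge is 0.81.
- **Foot and surroundings:** the foot is inside the pad's outline. The things round about look undisturbed, though the arm hid the glass dish and tweezers in the last top view.
- **Pad position:** the near face measures 1 to 2 mm short of the computed home. That is within the camera error; the crop shows no gap at the stop, and the firm contact there agrees.

**Disagreement:** the reported TCP height was about 27 to 28 mm below the fingertip seen in the camera. The first push passed over the pad without touching it, so I used the camera-based height from then on. That offset was measured from images only, not by touching the plate.

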